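Press a tube cassette home in the corner of a locating plate and hold it there

TASK

Pick up the short four-tube cassette (not the long six-tube one), stand it upright on the aluminium locating plate and push it fully home into the corner, with a long side flat against the long steel fence and an end against the short steel fence; either way round will do. Finish holding it: end with the cassette still gripped and standing flat on the plate, pressed gently against both fences at once with something like 10 N on each, so that it can be checked in place. Leave the other things on the bench where they are.

Things in the scene. Friction and masses are not known exactly. Their poses are not given: they have to be found in the camera images.
- short_cassette: dark grey block-shaped tube cassette with four round openings in its top, empty, about 0.09 kg. Body 30 mm (its x) by 82 mm (its y) by 80 mm high; at each end a low foot, 24 mm wide and 8 mm high, makes it 92 mm long at the bottom. Origin: centre of the underside; z up. It has no front: a half turn is the same. Grip across the 30 mm width.
- long_cassette: the other cassette, similar but with six openings: 31 mm (x) by 133 mm (y) by 68 mm high. Origin: centre of the underside. To be left where it stands; it and the short cassette may have changed places.
- locating_plate: fixed aluminium base plate on the bench, 120 mm (its x) by 150 mm (its y), 10 mm thick, with two steel fences on it that form a corner at its +x, +y side. Origin: centre of its underside; z up. The inner face of the long fence is at x = +25 mm, that of the short fence at y = +55 mm (plate frame).
- long_fence: fixed dark steel bar on the plate, 12 mm thick (plate x), 85 mm long (plate y), 14 mm high above the plate; origin: centre of its underside, on the plate's top. Its inner face looks to the plate's -x. Fingers gripping the cassette must stay above its top (14 mm above the plate's top).
- short_fence: fixed dark steel bar on the plate, 45 mm long (plate x), 12 mm thick (plate y), 14 mm high above the plate; origin: centre of its underside, on the plate's top. Its inner face looks to the plate's -y. The corner between the two fences is left open.
- nest (a point): point on the plate's top (10 mm above the bench) where the centre of the short cassette's underside lies when it is home against both fences; axes as the plate's: +x is toward the long fence, +y toward the short fence. The cassette drags by friction (coefficient up to about 1) on plate and fences, so a push toward one fence may be partly borne by the plate or the other fence.
- beaker: white beaker, 65 mm across, 80 mm high, standing loose; bystander; origin: centre of its underside.
- marker: marker pen lying loose, 17 x 135 x 16 mm; bystander; origin: centre of its underside.
- vial: small vial with a yellow cap, 16 mm across, 40 mm high, standing loose; bystander; origin: centre of its underside.
Not all that is in view belongs to the job. Leave any green look-alike of the short_cassette alone.

How it is judged:
By the outcome, as a careful person would: the job done as asked, in the order asked, and still so for the second after the job is handed in, while the arm keeps its last pose, push and grip.
It also fails if it takes over 51 s, if anything falls off the work surface, if the arm or the gripper's body presses on something with over 40 N, if the wrist force passes 120 N, or if a joint passes its speed limit or range.

ROBOT

A 7-joint arm with a two-finger parallel gripper is mounted at the origin on a cart in front of the work surface, level with it; the furniture and walls round the work are solid. World frame = base frame: x ahead of the robot, y to its left, z up, the work surface at z = 0. Lengths are in mm, angles in rad, forces in N, time in s.
With the tool pointing down it reaches from about 400 to 850 mm from the base axis. Payload 4.5 kg.
Tool frame: the origin (TCP) lies midway between the tips of the shut fingers; the grasp point (between the pads) lies 19 mm behind it (env.hold_point_z is the distance from the TCP to the grasp point, in mm); z points along the fingers, y is the line along which they close (so a half turn about z gives the same grasp; the last joint's range is limited). The gripper opens to 85 mm and grips with 20 to 120 N. Pads are 22 mm wide; open, the fingers measure 114 mm over their backs; the gripper's body (76 mm by 85 mm) begins 54 mm behind the grasp point. The pads swing forward as they close: fully open they stand 13 mm farther back than shut.
Start: joints at [-1.222, 0.689, -0.195, 1.565, 0.157, 0.902, -0.215], TCP at [193.497, 594.317, 231.317] pointing down, gripper open.
Joint ranges: [-3.01, 3.01], [-0.46, 2.08], [-1.47, 1.51], [0.13, 2.56], [-1, 4.14], [0.04, 2.09], [-2.66, 2.66]. Speed limits (rad/s): [2.57, 2.57, 3.14, 3.14, 3.14, 3.14, 3.14].

INTERFACE

Orientations are given as a unit quaternion [x, y, z, w].
In Python, from cell import env gives the robot as it stands.
- The arm moves only by the tool move_arm, never from a script. Its argument "commands" is a list of rows, each an object of numbers: "dx", "dy", "dz": the shift along the world's x, y, z scaled (see below); "turn": the turn about the world's z scaled (see below); "jaw": the gripper command: -1 is shut, 1 is fully open, values between are in proportion. In form: [{"dx": .., "dy": .., "dz": .., "turn": .., "jaw": ..}, ...]. A call has 1 to 20 rows; each row is the pose to reach, as a shift and turn from the pose commanded when the call began; what a row does not reach only later rows make up. The controller multiplies each number of a shift by 0.2 m and each number of a turn by 45 degrees. A row lasts 1/8 s, in which the tool goes at most 62.5 mm and 10.7 degrees, less where a joint would pass 70% of its speed; a pose out of reach is approached as far as the arm can. A call with a number of a shift or a turn outside -1 to 1 is refused whole. A call with a gripper value outside its range is refused whole. The fingers move at their own pace and stop on an object; the grip force is fixed at half the most. Time passes only in rows, so rows that repeat a pose let the fingers close. It gives the time, the measured TCP pose, the force, the opening and the grip force at its end, in the units of the state.
- env.sense(): the state, without advancing time (a new reading comes with each control period).
- env.get_image(name): name is "scene" or "top"; returns a dict with "image" (420x560x3 uint8, red, green, blue), "depth" (420x560 float32, mm along the optical axis (not along the pixel's ray), 0 where there is no reading), "fovy" (degrees; the focal length in pixels is half the picture's height over the tangent of half this angle, whatever the lens; pixels are square), "cx", "cy" (the principal point, pixels), "k1" (the pictures are not rectified: a ray, as slopes to the right and down, at radius r is drawn at 1 + k1 r^2 times it, then the intrinsics apply), "pose" (4x4, takes a point from camera to world coordinates). Camera axes: x right, y down, z forward; pixel columns grow to the right and rows downward; lengths in mm; the calibration is good to about 2 mm. A picture is of the moment at which its call begins.
- env.hand_in(): hands the job in; it is judged then, once.
The state is a dict: "clock": time; "joint_positions": joint angles; "qd": joint speeds; "effort": joint torques, N m; "eef_pos": TCP position; "tcp_rot": TCP orientation; "ft_force": force on the tool from outside, world axes, zero at the start; "ft_torque": the same for the moment, N m; "opening": finger opening in mm; "gripper_force": force on a finger pad.
Only numpy, scipy, OpenCV 4.12 (cv2) and the standard library are available. Lean on these libraries where they do the work, as an engineer would, in place of code of your own. Each camera call takes 0.05 s, during which the arm holds its last target. There are 200 camera calls.

## Working session

There is one attempt and no reset: what is moved stays moved. The work goes in short steps, Python scripts to look and compute and a tool call to move; the robot and the scene stay as the last step left them, time stands still between calls to the robot, and variables do not carry over. Pictures are saved under pics/ and viewed, at most 10 in all, crops included, and the job is handed in when it is done.

Besides the shell and the picture viewer there is one more tool, called after "Call:" as name(argument=value, ...) on one line, values as JSON. move_arm: Moves the arm, as the interface text tells. Shifts and turns lie within -1 to 1; 1 stands for 0.2 m of shift or 45 degrees of turn. Its arguments: {"type":"object","properties":{"commands":{"type":"array","items":{"type":"object","properties":{"dx":{"type":"number"},"dy":{"type":"number"},"dz":{"type":"number"},"turn":{"type":"number"},"jaw":{"type":"number"}}}}},"required":["commands"]}

```bash
mkdir -p pics; cat > h.py <<'E'
import numpy as np,cv2
from cell import env
def grab(n):
    d=env.get_image(n); np.savez('pics/%s.npz'%n,**{k:np.asarray(v) for k,v in d.items()}); return d
def world(d):
    im=d['image'];h,w=im.shape[:2];f=h/2/np.tan(np.radians(float(d['fovy']))/2)
    u,v=np.meshgrid(np.arange(w),np.arange(h))
    xd=(u-float(d['cx']))/f;yd=(v-float(d['cy']))/f
    x,y=xd.copy(),yd.copy()
    for _ in range(20):
        s=1+float(d['k1'])*(x*x+y*y);x,y=xd/s,yd/s
    z=d['depth'];P=np.stack([x*z,y*z,z,np.ones_like(z)],-1)
    return (P@np.asarray(d['pose']).T)[...,:3]
E
python3 - <<'E'
from h import *
for n in('scene','top'):
    d=grab(n);cv2.imwrite(f'pics/{n}0.png',d['image'][...,::-1]);print(n,d['fovy'],d['cx'],d['cy'],d['k1'],np.round(d['pose'],3).tolist())
print(env.sense())
E
```

```text
scene 55.31333664463313 276.4299152703347 211.54278994369656 -0.07399686350042588 [[0.899, -0.199, 0.39, 149.509], [-0.437, -0.378, 0.816, -771.273], [-0.015, -0.904, -0.427, 476.309], [0.0, 0.0, 0.0, 1.0]]
top 50.85336639162142 279.38874010764704 207.62853765605166 0.041834728935206324 [[0.026, -0.975, 0.222, 334.027], [-1.0, -0.027, 0.001, 66.588], [0.005, -0.222, -0.975, 1057.064], [0.0, 0.0, 0.0, 1.0]]
{'clock': 0.1, 'joint_positions': array([-1.22219596,  0.68993648, -0.19453077,  1.5662493 ,  0.15728459,
        0.90251482, -0.21507552]), 'qd': array([-1.31768091e-03, -2.74426456e-03, -5.75720140e-04, -2.99148985e-03,
       -1.89052513e-04, -5.98411554e-05,  4.74693218e-04]), 'effort': array([-2.99902094e-03, -5.40601766e+01, -1.27106789e+00, -1.58986402e+01,
        9.42206156e-03,  4.41696917e-03, -7.62115832e-06]), 'eef_pos': array([193.36607203, 593.70724912, 230.53935262]), 'tcp_rot': array([ 1.56701308e-01,  9.87645666e-01, -8.54948961e-04, -8.22715123e-05]), 'ft_force': array([ 0.13126984, -0.261995  , -0.09276307]), 'ft_torque': array([ 0.03131156, -0.02022632, -0.01948478]), 'gripper_force': 0.0, 'opening': 85.06635265676545}
```

View pics/top0.png

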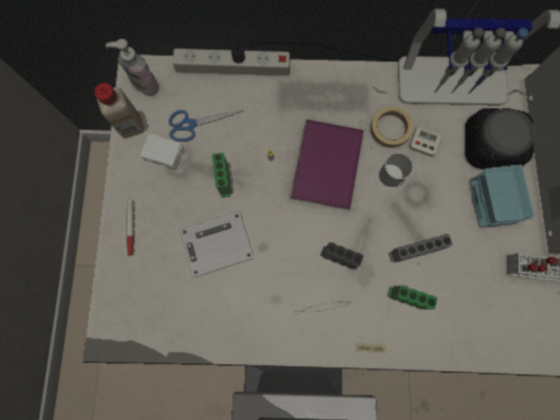

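View pics/scene0.png

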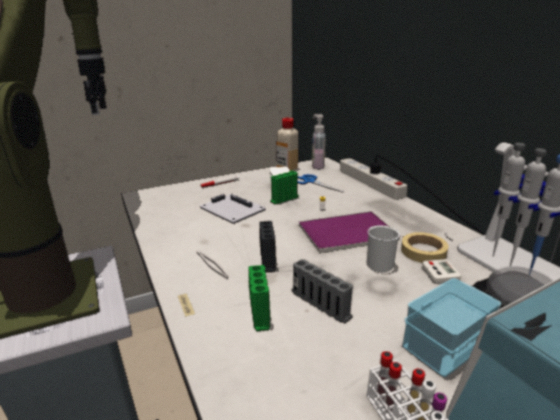

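Candidates: a dark cassette with four openings at top (343,256), a grey six-opening one (421,247), and green look-alikes at (221,174) and (413,297). I choose (343,256). The plate is at (217,243), with the long fence at about (213,230) and the short fence at about (191,252). Next I measure and check a close crop.

```bash
python3 - <<'E'
from h import *
d=dict(np.load('pics/top.npz'));W=world(d);im=d['image']
def box(name,r,zlo,zhi):
    x0,x1,y0,y1=r;S=W[y0:y1,x0:x1].reshape(-1,3)
    m=(S[:,2]>zlo)&(S[:,2]<zhi);Q=S[m]
    b=cv2.minAreaRect(Q[:,:2].astype(np.float32))
    print(name,len(Q),'z',np.percentile(Q[:,2],[5,50,95]).round(1),'c',np.round(b[0],1),'size',np.round(b[1],1),'ang',round(b[2],2))
    print('  corners',cv2.boxPoints(b).round(1).tolist())
box('short top',(310,380,230,285),74,95)
box('long top',(380,465,225,275),60,80)
box('green',(380,445,275,315),60,100)
box('plate',(170,265,200,285),5,40)
box('longf',(192,236,218,242),19,40)
box('shortf',(184,200,240,266),19,40)
S=W[200:285,170:265,2];print('bench',np.median(W[320:340,200:300,2]))
h=np.histogram(S,bins=range(-4,34,2));print(h)
a=cv2.resize(im[215:295,300:390,::-1],None,fx=4,fy=4,interpolation=cv2.INTER_CUBIC)
b=cv2.resize(im[200:280,170:265,::-1],None,fx=4,fy=4,interpolation=cv2.INTER_CUBIC)
cv2.imwrite('pics/crop.png',np.clip(np.hstack([a,b])*1.6,0,255).astype(np.uint8))
E
```

```text
short top 325 z [76.3 79.7 82.7] c [456.2 -78.8] size [81.3 29.8] ang 69.97
  corners [[428.29998779296875, -111.9000015258789], [456.29998779296875, -122.0999984741211], [484.1000061035156, -45.70000076293945], [456.1000061035156, -35.5]]
long top 508 z [63.1 67.4 71. ] c [ 480.  -261.5] size [ 30.  125.6] ang 17.11
  corners [[447.20001220703125, -205.8000030517578], [484.1000061035156, -325.8999938964844], [512.7999877929688, -317.1000061035156], [475.79998779296875, -197.0]]
green 484 z [63.7 78.6 81.8] c [ 366.7 -235.8] size [85.1 32.5] ang 72.98
  corners [[338.70001220703125, -271.70001220703125], [369.79998779296875, -281.20001220703125], [394.70001220703125, -199.8000030517578], [363.6000061035156, -190.3000030517578]]
plate 3136 z [ 6.6 10.  23.6] c [481.2 214.2] size [193.4 210.5] ang 2.05
  corners [[380.79998779296875, 315.8999938964844], [388.29998779296875, 105.5], [581.5999755859375, 112.5], [574.0999755859375, 322.8999938964844]]
longf 188 z [20.1 23.8 27.2] c [511.4 223.2] size [12.6 84.3] ang 19.64
  corners [[491.29998779296875, 260.79998779296875], [519.7000122070312, 181.5], [531.5, 185.6999969482422], [503.20001220703125, 265.0]]
shortf 102 z [20.5 23.7 26.8] c [458.8 271.5] size [44.5 12. ] ang 20.36
  corners [[435.8999938964844, 269.29998779296875], [440.1000061035156, 258.1000061035156], [481.79998779296875, 273.6000061035156], [477.6000061035156, 284.79998779296875]]
bench -0.2800247146315087
(array([ 673, 1766, 1670,  559,  147,  461, 1038,  919,  297,   46,   15,
         14,   44,  107,   86,   37,    6,    0]), array([-4, -2,  0,  2,  4,  6,  8, 10, 12, 14, 16, 18, 20, 22, 24, 26, 28,
       30, 32]))
```

View pics/crop.png

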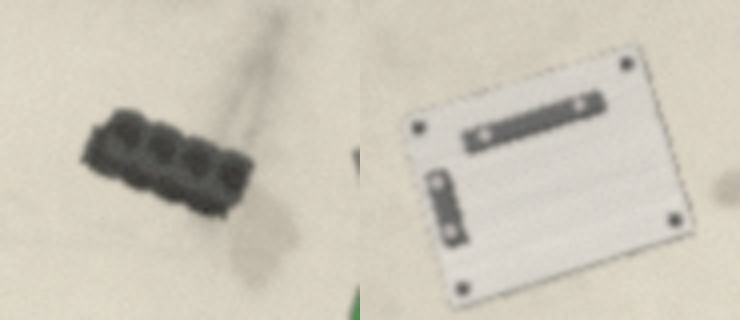

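The crop shows four openings in the dark block and both fences clearly. The sizes (81×30×80, fences 84×12 and 44×12) match the description. The cassette is at (456,-79) with its long axis at 70°. The nest is at about (487,226.5) with plate x at about 19.9°.

Now I move over.

Call:
move_arm(commands=[{"dx": 0.25, "dy": -0.25, "dz": 0, "turn": -0.2, "jaw": 1}, {"dx": 0.5, "dy": -0.5, "dz": 0, "turn": -0.4, "jaw": 1}, {"dx": 0.75, "dy": -0.75, "dz": 0, "turn": -0.6, "jaw": 1}, {"dx": 1, "dy": -1, "dz": 0, "turn": -0.8, "jaw": 1}, {"dx": 1, "dy": -1, "dz": 0, "turn": -1, "jaw": 1}, {"dx": 1, "dy": -1, "dz": 0, "turn": -1, "jaw": 1}])

```text
clock: 0.85
eef_pos: [396.1, 391.0, 231.1]
tcp_rot: [0.526, 0.851, -0.001, 0.001]
ft_force: [-0.2, 0.2, -0.5]
opening: 85.2
gripper_force: 0.0
```

Call:
move_arm(commands=[{"dx": 0.1, "dy": -0.25, "dz": 0, "turn": -0.2, "jaw": 1}, {"dx": 0.15, "dy": -0.5, "dz": 0, "turn": -0.4, "jaw": 1}, {"dx": 0.2, "dy": -0.75, "dz": 0, "turn": -0.6, "jaw": 1}, {"dx": 0.3, "dy": -1, "dz": 0, "turn": -0.8, "jaw": 1}, {"dx": 0.3, "dy": -1, "dz": 0, "turn": -1, "jaw": 1}, {"dx": 0.3, "dy": -1, "dz": 0, "turn": -1, "jaw": 1}])

```text
clock: 1.6
eef_pos: [453.0, 195.4, 231.1]
tcp_rot: [0.808, 0.589, -0.0, -0.0]
ft_force: [0.6, 1.1, 0.1]
opening: 85.6
gripper_force: 0.0
```

Call:
move_arm(commands=[{"dy": -0.25, "jaw": 1}, {"dy": -0.5, "jaw": 1}, {"dy": -0.75, "jaw": 1}, {"dy": -1, "jaw": 1}, {"dy": -1, "jaw": 1}, {"dy": -1, "jaw": 1}])

```text
$.commands[0]: bad value
```

Call:
move_arm(commands=[{"dx": 0, "dy": -0.25, "dz": 0, "turn": -0.05, "jaw": 1}, {"dx": 0, "dy": -0.5, "dz": 0, "turn": -0.05, "jaw": 1}, {"dx": 0, "dy": -0.75, "dz": 0, "turn": -0.05, "jaw": 1}, {"dx": 0, "dy": -1, "dz": 0, "turn": -0.05, "jaw": 1}])

```text
clock: 2.1
eef_pos: [453.6, -5.0, 231.2]
tcp_rot: [0.818, 0.575, 0.0, -0.0]
ft_force: [0.1, -0.1, -0.9]
opening: 85.3
gripper_force: 0.0
```

Call:
move_arm(commands=[{"dx": 0.01, "dy": -0.2, "dz": -0.1, "turn": 0, "jaw": 1}, {"dx": 0.01, "dy": -0.365, "dz": -0.2, "turn": 0, "jaw": 1}, {"dx": 0.01, "dy": -0.365, "dz": -0.35, "turn": 0, "jaw": 1}, {"dx": 0.01, "dy": -0.365, "dz": -0.5, "turn": 0, "jaw": 1}, {"dx": 0.01, "dy": -0.365, "dz": -0.5, "turn": 0, "jaw": 1}, {"dx": 0.01, "dy": -0.365, "dz": -0.5, "turn": 0, "jaw": 1}, {"dx": 0.01, "dy": -0.365, "dz": -0.5, "turn": 0, "jaw": 1}])

```text
clock: 2.98
eef_pos: [456.4, -78.3, 132.4]
tcp_rot: [0.82, 0.572, 0.001, 0.001]
ft_force: [0.1, -1.3, -0.6]
opening: 85.3
gripper_force: 0.0
```

```bash
python3 - <<'E'
from h import *
s=env.sense();print(s['eef_pos'],s['tcp_rot'],s['joint_positions'],s['ft_force'])
d=grab('top');e=grab('scene')
a=cv2.resize(d['image'][205:305,290:400],None,fx=4,fy=4)
b=cv2.resize(e['image'][190:290,220:310],None,fx=4,fy=4)
cv2.imwrite('pics/over.png',np.clip(np.hstack([a,b])[...,::-1]*1.6,0,255).astype(np.uint8))
E
```

```text
[456.41353509 -78.25600863 132.38140061] [8.20091148e-01 5.72231685e-01 9.72576995e-04 6.79635309e-04] [ 0.0113656   0.66619631  0.09401504  2.14650014 -0.17873034  0.33361408
 -0.09805451] [ 0.14516627 -1.28278881 -0.57249996]
```

View pics/over.png

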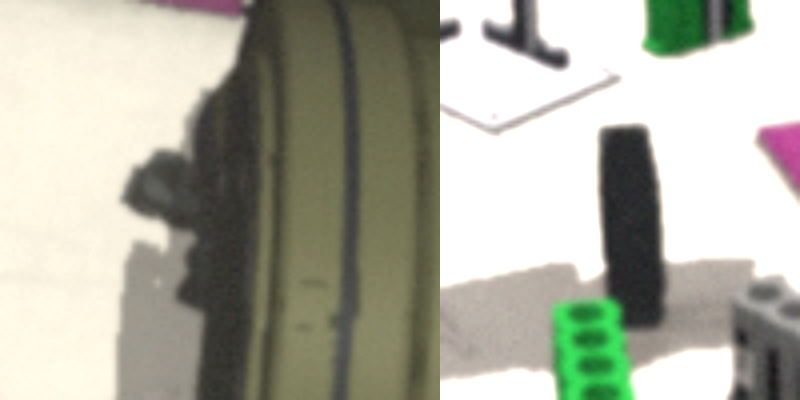

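The left half shows the gripper over the cassette end in the top view. The right half (scene) shows the cassette standing undisturbed, with the fingers just above the crop. The tool angle of -20.2° matches, so I descend.

Call:
move_arm(commands=[{"dx": 0, "dy": 0, "dz": -0.15, "turn": 0, "jaw": 1}, {"dx": 0, "dy": 0, "dz": -0.3, "turn": 0, "jaw": 1}, {"dx": 0, "dy": 0, "dz": -0.45, "turn": 0, "jaw": 1}, {"dx": 0, "dy": 0, "dz": -0.545, "turn": 0, "jaw": 1}, {"dx": 0, "dy": 0, "dz": -0.545, "turn": 0, "jaw": 1}, {"dx": 0, "dy": 0, "dz": -0.545, "turn": 0, "jaw": 1}])

```text
clock: 3.82
eef_pos: [456.0, -78.8, 23.1]
tcp_rot: [0.821, 0.572, 0.0, 0.0]
ft_force: [0.6, 0.1, 0.9]
opening: 85.2
gripper_force: 0.0
```

Call:
move_arm(commands=[{"dx": 0, "dy": 0, "dz": 0, "turn": 0, "jaw": 0}, {"dx": 0, "dy": 0, "dz": 0, "turn": 0, "jaw": -0.2}, {"dx": 0, "dy": 0, "dz": 0, "turn": 0, "jaw": -0.4}, {"dx": 0, "dy": 0, "dz": 0, "turn": 0, "jaw": -1}, {"dx": 0, "dy": 0, "dz": 0, "turn": 0, "jaw": -1}, {"dx": 0, "dy": 0, "dz": 0, "turn": 0, "jaw": -1}, {"dx": 0, "dy": 0, "dz": 0, "turn": 0, "jaw": -1}, {"dx": 0, "dy": 0, "dz": 0, "turn": 0, "jaw": -1}])

```text
clock: 4.82
eef_pos: [455.8, -78.7, 22.7]
tcp_rot: [0.821, 0.572, 0.0, 0.0]
ft_force: [0.1, 0.4, 5.4]
opening: 29.6
gripper_force: 45.1
```

Call:
move_arm(commands=[{"dx": 0, "dy": 0, "dz": 0.15, "turn": 0, "jaw": -1}, {"dx": 0, "dy": 0, "dz": 0.3, "turn": 0, "jaw": -1}, {"dx": 0, "dy": 0, "dz": 0.4, "turn": 0, "jaw": -1}, {"dx": 0, "dy": 0, "dz": 0.4, "turn": 0, "jaw": -1}, {"dx": 0, "dy": 0, "dz": 0.4, "turn": 0, "jaw": -1}])

```text
clock: 5.45
eef_pos: [455.1, -78.5, 101.6]
tcp_rot: [0.821, 0.572, -0.0, -0.0]
ft_force: [0.9, 0.5, -0.5]
opening: 29.4
gripper_force: 45.3
```

Call:
move_arm(commands=[{"dx": 0, "dy": 0.2, "dz": 0, "turn": 0.15, "jaw": -1}, {"dx": 0, "dy": 0.4, "dz": 0, "turn": 0.3, "jaw": -1}, {"dx": 0.05, "dy": 0.6, "dz": 0, "turn": 0.45, "jaw": -1}, {"dx": 0.05, "dy": 0.8, "dz": 0, "turn": 0.6, "jaw": -1}, {"dx": 0.1, "dy": 1, "dz": 0, "turn": 0.75, "jaw": -1}, {"dx": 0.12, "dy": 1, "dz": 0, "turn": 0.89, "jaw": -1}])

```text
clock: 6.2
eef_pos: [479.4, 126.1, 101.0]
tcp_rot: [0.571, 0.821, 0.001, -0.001]
ft_force: [-0.7, -1.9, -0.5]
opening: 29.5
gripper_force: 45.3
```

Call:
move_arm(commands=[{"dx": 0, "dy": 0.15, "dz": 0, "turn": 0, "jaw": -1}, {"dx": 0, "dy": 0.3, "dz": 0, "turn": 0, "jaw": -1}, {"dx": 0, "dy": 0.45, "dz": 0, "turn": 0, "jaw": -1}, {"dx": 0, "dy": 0.45, "dz": 0, "turn": 0, "jaw": -1}, {"dx": 0, "dy": 0.45, "dz": 0, "turn": 0, "jaw": -1}, {"dx": 0, "dy": 0.45, "dz": 0, "turn": 0, "jaw": -1}, {"dx": 0, "dy": 0.45, "dz": 0, "turn": 0, "jaw": -1}, {"dx": 0, "dy": 0.45, "dz": 0, "turn": 0, "jaw": -1}])

```text
clock: 7.2
eef_pos: [479.6, 210.8, 102.4]
tcp_rot: [0.576, 0.818, -0.0, 0.0]
ft_force: [0.1, 0.2, -1.1]
opening: 29.5
gripper_force: 45.3
```

```bash
python3 - <<'E'
from h import *
s=env.sense();print(s['eef_pos'],s['tcp_rot'],s['ft_force'],s['opening'])
d=grab('top');e=grab('scene')
a=cv2.resize(d['image'][195:285,165:265],None,fx=4,fy=4)
b=cv2.resize(e['image'][145:235,190:290],None,fx=4,fy=4)
cv2.imwrite('pics/carry.png',np.clip(np.hstack([a,b])[...,::-1]*1.6,0,255).astype(np.uint8))
E
```

```text
[479.60598171 210.813355   102.36178332] [ 5.75586800e-01  8.17740687e-01 -1.62860002e-05  6.18018033e-05] [ 0.09706259  0.22049602 -1.10736437] 29.51559600375354
```

View pics/carry.png

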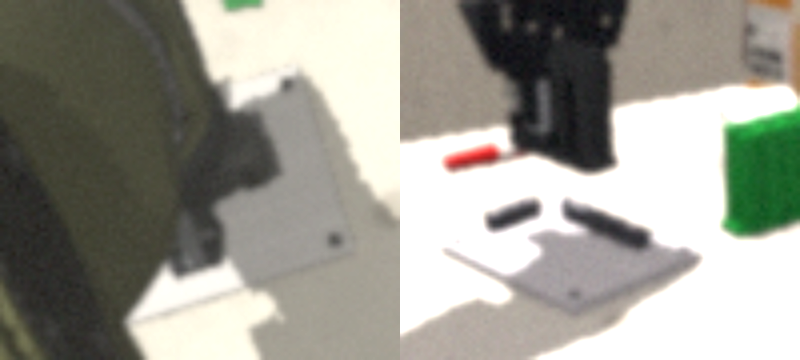

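The scene half shows the cassette held upright above the plate, short of both fences. I lower it to about 2 mm above the plate.

Call:
move_arm(commands=[{"dx": 0, "dy": 0, "dz": -0.12, "turn": 0, "jaw": -1}, {"dx": 0, "dy": 0, "dz": -0.24, "turn": 0, "jaw": -1}, {"dx": 0, "dy": 0, "dz": -0.3, "turn": 0, "jaw": -1}, {"dx": 0, "dy": 0, "dz": -0.33, "turn": 0, "jaw": -1}, {"dx": 0, "dy": 0, "dz": -0.33, "turn": 0, "jaw": -1}, {"dx": 0, "dy": 0, "dz": -0.33, "turn": 0, "jaw": -1}, {"dx": 0, "dy": 0, "dz": -0.33, "turn": 0, "jaw": -1}])

```text
clock: 8.18
eef_pos: [479.9, 211.5, 36.9]
tcp_rot: [0.575, 0.818, 0.001, 0.0]
ft_force: [0.3, 0.4, -1.8]
opening: 29.9
gripper_force: 45.3
```

Call:
move_arm(commands=[{"dx": 0, "dy": 0, "dz": -0.01, "turn": 0, "jaw": -1}, {"dx": 0, "dy": 0, "dz": -0.01, "turn": 0, "jaw": -1}, {"dx": 0, "dy": 0, "dz": -0.01, "turn": 0, "jaw": -1}, {"dx": 0, "dy": 0, "dz": -0.01, "turn": 0, "jaw": -1}])

```text
clock: 8.68
eef_pos: [479.5, 211.3, 34.3]
tcp_rot: [0.575, 0.818, 0.0, 0.0]
ft_force: [0.3, -0.4, -0.3]
opening: 29.6
gripper_force: 45.3
```

Call:
move_arm(commands=[{"dx": 0.015, "dy": 0.03, "dz": 0, "turn": 0, "jaw": -1}, {"dx": 0.03, "dy": 0.06, "dz": 0, "turn": 0, "jaw": -1}, {"dx": 0.03, "dy": 0.06, "dz": 0, "turn": 0, "jaw": -1}, {"dx": 0.03, "dy": 0.06, "dz": 0, "turn": 0, "jaw": -1}])

```text
clock: 9.18
eef_pos: [485.4, 223.3, 34.3]
tcp_rot: [0.575, 0.818, -0.0, -0.0]
ft_force: [0.0, 0.5, -0.4]
opening: 29.1
gripper_force: 45.3
```

Call:
move_arm(commands=[{"dx": 0, "dy": 0, "dz": -0.005, "turn": 0, "jaw": -1}, {"dx": 0, "dy": 0, "dz": -0.005, "turn": 0, "jaw": -1}, {"dx": 0, "dy": 0, "dz": -0.005, "turn": 0, "jaw": -1}])

```text
clock: 9.55
eef_pos: [485.5, 223.2, 33.3]
tcp_rot: [0.575, 0.818, -0.0, 0.0]
ft_force: [0.2, 0.6, -0.9]
opening: 29.2
gripper_force: 45.3
```

Call:
move_arm(commands=[{"dx": 0, "dy": 0, "dz": -0.005, "turn": 0, "jaw": -1}, {"dx": 0, "dy": 0, "dz": -0.005, "turn": 0, "jaw": -1}, {"dx": 0, "dy": 0, "dz": -0.005, "turn": 0, "jaw": -1}])

```text
clock: 9.93
eef_pos: [485.6, 223.3, 32.7]
tcp_rot: [0.575, 0.818, 0.0, 0.0]
ft_force: [-0.1, -1.3, 5.3]
opening: 29.6
gripper_force: 46.0
```

Call:
move_arm(commands=[{"dx": 0.005, "dy": 0.0015, "dz": 0.004, "turn": 0, "jaw": -1}, {"dx": 0.01, "dy": 0.0035, "dz": 0.004, "turn": 0, "jaw": -1}, {"dx": 0.01, "dy": 0.0035, "dz": 0.004, "turn": 0, "jaw": -1}])

```text
clock: 10.3
eef_pos: [487.6, 224.1, 32.9]
tcp_rot: [0.575, 0.818, 0.0, 0.0]
ft_force: [-1.0, 0.5, -0.7]
opening: 29.3
gripper_force: 45.4
```

Call:
move_arm(commands=[{"dx": 0.005, "dy": 0.0015, "dz": 0, "turn": 0, "jaw": -1}, {"dx": 0.005, "dy": 0.0015, "dz": 0, "turn": 0, "jaw": -1}, {"dx": 0.005, "dy": 0.0015, "dz": 0, "turn": 0, "jaw": -1}])

```text
clock: 10.68
eef_pos: [488.5, 224.3, 33.1]
tcp_rot: [0.575, 0.818, -0.0, -0.0]
ft_force: [-0.2, 1.0, -1.0]
opening: 29.3
gripper_force: 45.4
```

Call:
move_arm(commands=[{"dx": 0.005, "dy": 0.0015, "dz": 0, "turn": 0, "jaw": -1}, {"dx": 0.005, "dy": 0.0015, "dz": 0, "turn": 0, "jaw": -1}, {"dx": 0.005, "dy": 0.0015, "dz": 0, "turn": 0, "jaw": -1}])

```text
clock: 11.05
eef_pos: [489.2, 224.5, 33.1]
tcp_rot: [0.575, 0.818, -0.0, -0.0]
ft_force: [-1.2, 0.7, 0.1]
opening: 29.7
gripper_force: 45.4
```

Call:
move_arm(commands=[{"dx": 0.003, "dy": 0.001, "dz": 0, "turn": 0, "jaw": -1}, {"dx": 0.003, "dy": 0.001, "dz": 0, "turn": 0, "jaw": -1}, {"dx": 0.003, "dy": 0.001, "dz": 0, "turn": 0, "jaw": -1}])

```text
clock: 11.42
eef_pos: [489.2, 224.5, 33.0]
tcp_rot: [0.575, 0.818, -0.001, -0.0]
ft_force: [-3.6, 0.2, 1.8]
opening: 29.4
gripper_force: 45.6
```

Call:
move_arm(commands=[{"dx": -0.003, "dy": -0.001, "dz": 0, "turn": 0, "jaw": -1}, {"dx": -0.006, "dy": 0.008, "dz": 0, "turn": 0, "jaw": -1}, {"dx": -0.006, "dy": 0.008, "dz": 0, "turn": 0, "jaw": -1}, {"dx": -0.006, "dy": 0.008, "dz": 0, "turn": 0, "jaw": -1}])

```text
clock: 11.92
eef_pos: [488.8, 225.8, 33.0]
tcp_rot: [0.575, 0.818, -0.0, 0.0]
ft_force: [-2.3, -3.3, -1.5]
opening: 29.2
gripper_force: 45.4
```

Call:
move_arm(commands=[{"dx": -0.0015, "dy": 0.0045, "dz": 0, "turn": 0, "jaw": -1}, {"dx": -0.0015, "dy": 0.0045, "dz": 0, "turn": 0, "jaw": -1}, {"dx": -0.0015, "dy": 0.0045, "dz": 0, "turn": 0, "jaw": -1}])

```text
clock: 12.3
eef_pos: [488.3, 227.1, 33.0]
tcp_rot: [0.575, 0.818, -0.0, -0.0]
ft_force: [-2.7, -3.0, -2.4]
opening: 29.3
gripper_force: 45.4
```

```bash
python3 - <<'E'
from h import *
s=env.sense();print(s['eef_pos'],s['tcp_rot'],s['ft_force'],s['ft_torque'])
E
```

```text
[488.34006611 227.08815903  33.0282669 ] [ 5.75309417e-01  8.17935807e-01 -2.82989988e-04 -1.01063925e-04] [-2.71785055 -2.97335954 -2.42366692] [-0.70739855  0.64664454 -0.18172673]
```

Call:
move_arm(commands=[{"dx": -0.0015, "dy": 0.0045, "dz": 0, "turn": 0, "jaw": -1}, {"dx": -0.0015, "dy": 0.0045, "dz": 0, "turn": 0, "jaw": -1}, {"dx": -0.0015, "dy": 0.0045, "dz": 0, "turn": 0, "jaw": -1}])

```text
clock: 12.68
eef_pos: [488.2, 227.4, 33.1]
tcp_rot: [0.575, 0.818, -0.001, 0.0]
ft_force: [-1.8, -4.1, -1.2]
opening: 29.4
gripper_force: 45.4
```

Call:
move_arm(commands=[{"dx": -0.0015, "dy": 0.0045, "dz": 0, "turn": 0, "jaw": -1}, {"dx": -0.0015, "dy": 0.0045, "dz": 0, "turn": 0, "jaw": -1}, {"dx": -0.0015, "dy": 0.0045, "dz": 0, "turn": 0, "jaw": -1}])

```text
clock: 13.05
eef_pos: [488.2, 227.5, 33.1]
tcp_rot: [0.576, 0.818, -0.001, 0.001]
ft_force: [-1.7, -6.5, 0.1]
opening: 29.6
gripper_force: 45.5
```

```bash
cat >> h.py <<'E'
def f():
    s=env.sense();a=np.radians(19.8);R=np.array([[np.cos(a),np.sin(a)],[-np.sin(a),np.cos(a)]])
    q=s['tcp_rot'];print(s['clock'],'plate pos',R@s['eef_pos'][:2],s['eef_pos'][2],'F',R@s['ft_force'][:2],s['ft_force'][2],'T',R@s['ft_torque'][:2],s['ft_torque'][2],'ang',np.degrees(2*np.arctan2(q[1],q[0]))-90,q[2:])
E
python3 -c "from h import *;f()"
```

```text
13.05 plate pos [536.4098077   48.68398245] 33.12025798729647 F [-3.82761496 -5.53226559] 0.10387696724837059 T [-1.19632634  0.92879789] -0.041957861071113906 ang 19.709381449236915 [-0.00081439  0.00058697]
```

Both fences are touched. I back off slightly, seat it on the plate, then press again.

Call:
move_arm(commands=[{"dx": -0.003, "dy": -0.012, "dz": 0, "turn": 0, "jaw": -1}, {"dx": -0.003, "dy": -0.012, "dz": 0, "turn": 0, "jaw": -1}, {"dx": -0.003, "dy": -0.012, "dz": -0.004, "turn": 0, "jaw": -1}, {"dx": -0.003, "dy": -0.012, "dz": -0.004, "turn": 0, "jaw": -1}, {"dx": -0.003, "dy": -0.012, "dz": -0.004, "turn": 0, "jaw": -1}])

```text
clock: 13.68
eef_pos: [488.1, 227.3, 32.8]
tcp_rot: [0.575, 0.818, 0.001, 0.0]
ft_force: [-0.7, -1.2, 3.8]
opening: 29.7
gripper_force: 46.0
```

```bash
python3 -c "from h import *;f()"
```

```text
13.675 plate pos [536.26491904  48.50882907] 32.76015621105806 F [-1.05165381 -0.86737219] 3.7648952988450395 T [-0.28069812  0.29800974] -0.019602198646457354 ang 19.776759509056504 [0.00093537 0.00038426]
```

Call:
move_arm(commands=[{"dx": 0.003, "dy": 0.006, "dz": 0.0005, "turn": 0, "jaw": -1}, {"dx": 0.006, "dy": 0.013, "dz": 0.001, "turn": 0, "jaw": -1}, {"dx": 0.006, "dy": 0.013, "dz": 0.001, "turn": 0, "jaw": -1}, {"dx": 0.006, "dy": 0.013, "dz": 0.001, "turn": 0, "jaw": -1}, {"dx": 0.006, "dy": 0.013, "dz": 0.001, "turn": 0, "jaw": -1}])

```text
clock: 14.3
eef_pos: [488.2, 227.4, 32.8]
tcp_rot: [0.576, 0.818, -0.001, 0.0]
ft_force: [-3.3, -6.2, 6.9]
opening: 29.7
gripper_force: 46.5
```

```bash
python3 -c "from h import *;f()"
```

```text
14.3 plate pos [536.38421649  48.59730125] 32.801284285220056 F [-5.23485528 -4.71146328] 6.8568436791949825 T [-0.82099102  0.80856981] 0.06185861078105133 ang 19.71532388772512 [-0.00132548  0.00028833]
```

Call:
move_arm(commands=[{"dx": 0.003, "dy": 0.008, "dz": 0.001, "turn": 0, "jaw": -1}, {"dx": 0.005, "dy": 0.015, "dz": 0.001, "turn": 0, "jaw": -1}, {"dx": 0.005, "dy": 0.015, "dz": 0.001, "turn": 0, "jaw": -1}, {"dx": 0.005, "dy": 0.015, "dz": 0.001, "turn": 0, "jaw": -1}, {"dx": 0.005, "dy": 0.015, "dz": 0.001, "turn": 0, "jaw": -1}, {"dx": 0.005, "dy": 0.015, "dz": 0.001, "turn": 0, "jaw": -1}])

```text
clock: 15.05
eef_pos: [488.2, 227.6, 32.9]
tcp_rot: [0.576, 0.817, -0.004, 0.0]
ft_force: [-2.6, -9.9, 10.6]
opening: 29.6
gripper_force: 46.8
```

```bash
python3 -c "from h import *;f()"
```

```text
15.05 plate pos [536.45813867  48.7372661 ] 32.938018928068665 F [-5.81502915 -8.44660575] 10.621684172224303 T [-1.70113394  1.36651257] 0.19341846678345262 ang 19.643386929444674 [-0.00369638  0.00038636]
```

Call:
move_arm(commands=[{"dx": 0.005, "dy": 0.006, "dz": 0.002, "turn": 0, "jaw": -1}, {"dx": 0.01, "dy": 0.01, "dz": 0.003, "turn": 0, "jaw": -1}, {"dx": 0.01, "dy": 0.01, "dz": 0.003, "turn": 0, "jaw": -1}, {"dx": 0.01, "dy": 0.01, "dz": 0.003, "turn": 0, "jaw": -1}, {"dx": 0.01, "dy": 0.01, "dz": 0.003, "turn": 0, "jaw": -1}, {"dx": 0.01, "dy": 0.01, "dz": 0.003, "turn": 0, "jaw": -1}])

```text
clock: 15.8
eef_pos: [488.3, 227.7, 33.1]
tcp_rot: [0.576, 0.817, -0.006, -0.0]
ft_force: [-4.2, -11.7, 8.8]
opening: 29.6
gripper_force: 46.7
```

```bash
python3 -c "from h import *;f()"
```

```text
15.8 plate pos [536.57314053  48.82321174] 33.060525310046785 F [-7.93158289 -9.56966301] 8.75002338535507 T [-2.05925578  1.90669014] 0.14139286318843663 ang 19.604477665437543 [-0.00615408 -0.00040462]
```

Call:
move_arm(commands=[{"dx": 0.001, "dy": 0, "dz": -0.003, "turn": 0, "jaw": -1}, {"dx": 0.001, "dy": 0, "dz": -0.006, "turn": 0, "jaw": -1}, {"dx": 0.001, "dy": 0, "dz": -0.006, "turn": 0, "jaw": -1}, {"dx": 0.001, "dy": 0, "dz": -0.006, "turn": 0, "jaw": -1}, {"dx": 0.001, "dy": 0, "dz": -0.006, "turn": 0, "jaw": -1}])

```text
clock: 16.42
eef_pos: [488.3, 227.6, 32.9]
tcp_rot: [0.576, 0.817, -0.006, -0.0]
ft_force: [-6.1, -13.6, 19.3]
opening: 29.4
gripper_force: 48.1
```

```bash
cat >> h.py <<'E'
    from scipy.spatial.transform import Rotation as Ro
    print('tool z lean, plate, deg',np.degrees(R@Ro.from_quat(q).as_matrix()[:2,2]))
E
python3 -c "from h import *;f()"
```

```text
16.425 plate pos [536.55710446  48.7163984 ] 32.94654527085399 F [-10.32250166 -10.7345649 ] 19.250939435848842 T [-1.86223194  2.40936115] 0.1594042498948192 ang 19.600720463750392 [-0.00611285 -0.00044532]
tool z lean, plate, deg [-0.60305618 -0.35997526]
```

Call:
move_arm(commands=[{"dx": 0.001, "dy": 0.001, "dz": 0.004, "turn": 0, "jaw": -1}, {"dx": 0.001, "dy": 0.001, "dz": 0.004, "turn": 0, "jaw": -1}, {"dx": 0.001, "dy": 0.001, "dz": 0.004, "turn": 0, "jaw": -1}, {"dx": 0.001, "dy": 0.001, "dz": 0.004, "turn": 0, "jaw": -1}, {"dx": 0.001, "dy": 0.001, "dz": 0.004, "turn": 0, "jaw": -1}, {"dx": 0.001, "dy": 0.001, "dz": 0.004, "turn": 0, "jaw": -1}])

```text
clock: 17.18
eef_pos: [488.4, 227.6, 33.0]
tcp_rot: [0.576, 0.817, -0.006, -0.001]
ft_force: [-5.2, -12.4, 13.5]
opening: 29.6
gripper_force: 47.0
```

```bash
python3 - <<'E'
from h import *
f()
d=grab('top');e=grab('scene')
a=cv2.resize(d['image'][195:285,165:265],None,fx=4,fy=4)
b=cv2.resize(e['image'][145:235,190:290],None,fx=4,fy=4)
cv2.imwrite('pics/home.png',np.clip(np.hstack([a,b])[...,::-1]*1.6,0,255).astype(np.uint8))
E
```

```text
17.175 plate pos [536.5901085   48.74856889] 33.012245291743184 F [-9.10632375 -9.92890973] 13.468508143102673 T [-2.00567882  2.2569096 ] 0.15077455484463664 ang 19.599611283614948 [-0.0064802  -0.00056122]
tool z lean, plate, deg [-0.64515813 -0.37323405]
```

View pics/home.png

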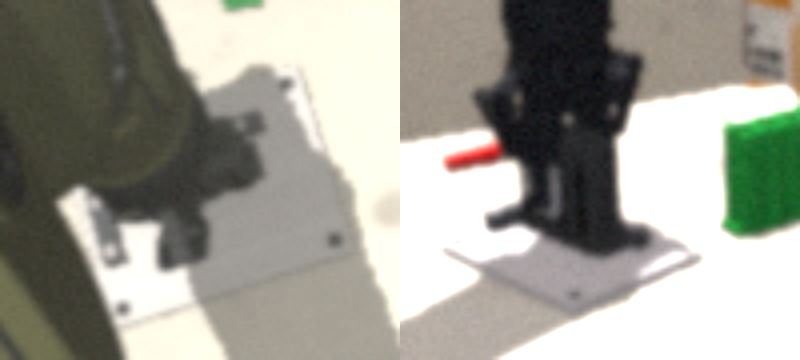

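The scene half shows the cassette standing in the corner, against the long fence at about (620,240) and reaching the short fence at about (500,218). One small trim: less downward load, slightly more push.

Call:
move_arm(commands=[{"dx": 0.003, "dy": 0.004, "dz": 0.002, "turn": 0, "jaw": -1}, {"dx": 0.003, "dy": 0.004, "dz": 0.002, "turn": 0, "jaw": -1}, {"dx": 0.003, "dy": 0.004, "dz": 0.002, "turn": 0, "jaw": -1}, {"dx": 0.003, "dy": 0.004, "dz": 0.002, "turn": 0, "jaw": -1}, {"dx": 0.003, "dy": 0.004, "dz": 0.002, "turn": 0, "jaw": -1}, {"dx": 0.003, "dy": 0.004, "dz": 0.002, "turn": 0, "jaw": -1}, {"dx": 0.003, "dy": 0.004, "dz": 0.002, "turn": 0, "jaw": -1}, {"dx": 0.003, "dy": 0.004, "dz": 0.002, "turn": 0, "jaw": -1}])

```text
clock: 18.27
eef_pos: [488.4, 227.7, 33.1]
tcp_rot: [0.577, 0.817, -0.007, -0.001]
ft_force: [-6.2, -14.3, 11.6]
opening: 29.6
gripper_force: 46.8
```

```bash
python3 -c "from h import *;f()"
```

```text
18.275 plate pos [536.6163831   48.81000167] 33.081353022026846 F [-10.67155142 -11.32904223] 11.59913984409453 T [-2.22645316  2.40927961] 0.210907963264581 ang 19.58392874150124 [-0.00737612 -0.00075806]
tool z lean, plate, deg [-0.74224343 -0.41353669]
```

```bash
python3 -c "from h import *;print(env.hand_in())"
```

```text
the job is handed in; nothing more can be done
None
```

I handed in with the short cassette gripped in the corner of the plate, pressed with about 11 N toward each fence (net at the wrist, so plate friction may carry part) and about 12 N onto the plate; the gripper leans about 0.7° toward the long fence and 0.4° toward the short one, so the cassette may be very slightly off flat.

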